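# Tip a cleaned bead into its dish and turn it to the lamp

### The job

On the conservation bench, take the black handle bar of the blue scoop and tip it forward to about 45 degrees so that the brass bead rolls into the steel dish, then return the scoop fully level and let it go. Next lift the dish by its black bar straight up about ten centimetres over its place and, keeping it up there, level and the bead in the middle, give it a quarter turn so that its red tab points at the yellow lamp (left or right). Do not touch the bead or disturb the other things; finish while still holding the dish up, level and motionless.

Things in the scene. Friction and masses are not known exactly. Their poses are not given: they have to be found in the camera images.
- dish_place (a point): Point on the top face of the station's grey base plate (265 x 150 mm, 6 mm thick, fixed to the table, at a new place and yaw each time) where the dish stands. Its x axis points from the scoop to the dish (the pouring direction), y to the left of that, z up.
- scoop (a joint): Tilt of the scoop, rad: 0 = level (a stop; it starts here), grows as it tips towards the dish, stop at 1.15. Stiff hinge (0.15 N m friction): it stays where it is left. The bead rolls out somewhere from 0.5 to 0.7.
- scoop_hinge (a point): Middle of the scoop's horizontal hinge axis, fixed on the station 94 mm behind dish_place and 42 mm above the base plate. Axes as dish_place: the hinge axis is y, tipping is a positive turn about y.
- scoop_handle (a point): Centre of the scoop's handle: a round black bar 12 mm thick and 64 mm long, parallel to the hinge axis, 80 mm above and 50 mm behind the hinge when level (94 mm from it), on two thin steel uprights at 18.5 mm either side of its middle. The bar may turn in the fingers. The axes turn with the scoop. The scoop is an open blue trough 79 mm long, 40 mm wide, its lip 18 mm ahead of and 30 mm above the hinge when level.
- bead_center (a point): Centre of the loose brass bead, a 24 mm ball of 60 g that starts in the scoop.
- dish_mid (a point): Centre of the dish's inner floor, 4 mm above its underside. Round steel dish, 135 mm across, rim 31 mm high, about 0.28 kg, loose, standing on the base plate. x points to its red tab (20 x 24 mm, at the rim, its middle 76 mm from the centre), which at the start points roughly away from the scoop; z is up.
- dish_bar (a point): Centre of the dish's black grip bar, 95 mm above its underside, right over its centre: 14 mm wide (along the dish's x), 14 mm high, 70 mm long (along its y), on a thin steel bail that rises from the rim at y = +67 and -67 mm. Grip across the 14 mm width from above. Axes as dish_mid.
- lamp_mid (a point): On the axis of the round yellow lamp (black foot 76 mm across, yellow column 54 mm, orange cap, 129 mm high), 70 mm above the table. Fixed, about 240 mm to the left or the right of the dish.
- wash_bottle_mid (a point): Bystander: white squeeze bottle with cream nozzle, 70 mm across, 178 mm high; point 70 mm up on its axis. On the side of the dish opposite the lamp.
- jar_mid (a point): Bystander: amber jar with white cap, 56 mm across, 75 mm high; its centre.
- bowl_mid (a point): Bystander: white bowl, 90 mm across, 35 mm high; its centre.
- brush_grip (a point): Bystander: wooden brush lying on the table, 170 mm long, along x; a point on its handle.
- spatula_grip (a point): Bystander: spatula with green handle lying on the table, 180 mm long, along x; a point on its handle.
Mind the look-alikes: they are no part of the job. What is shaped like the part that bears lamp_mid but purple is not meant.

How it is judged (in metres and radians):
On the way, in this order (a step that is already met when the one before it is completed fails the run):
1. the scoop is tipped to about 45 degrees (34 to 57 degrees) and the bead has left it (value of joint scoop between 0.6 and 1 rad and horizontal distance between bead_center and dish_mid below 0.055 m), for 0.2 s.
2. the scoop is back level and let go, the bead at rest in the middle of the dish (within 15 mm), the dish still standing in its place (value of joint scoop below 0.08 rad and contact force between the fingers and scoop below 0.1 N and horizontal distance between bead_center and dish_mid below 0.015 m and z of bead_center in the frame of dish_mid between 0.004 and 0.03 m and height (world z) of dish_mid below 0.03 m and linear speed of bead below 0.06 m/s), for 0.2 s.
3. the dish is lifted straight up, 60 to 160 mm, level, before it is turned (height (world z) of dish_mid between 0.07 and 0.17 m and horizontal distance between dish_mid and dish_place below 0.05 m and angle between dish_mid's own z axis and vertical below 0.14 rad and horizontal distance between bead_center and dish_mid below 0.02 m and z of bead_center in the frame of dish_mid between 0.004 and 0.03 m and x of lamp_mid in the frame of dish_mid between -0.12 and 0.12 m), for 0.2 s.
At the end, for the whole second after the job is handed in: Dish held still by the gripper alone, 60-160 mm above its place (50 mm sideways), level within 5 deg, red tab on the lamp (its axis within 60 mm of the tab line), bead within 15 mm of the middle, scoop within 0.08 rad of level (height (world z) of dish_mid between 0.07 and 0.17 m and horizontal distance between dish_mid and dish_place below 0.05 m and angle between dish_mid's own z axis and vertical below 0.087 rad and horizontal distance between bead_center and dish_mid below 0.015 m and z of bead_center in the frame of dish_mid between 0.004 and 0.03 m and x of lamp_mid in the frame of dish_mid above 0.14 m and y of lamp_mid in the frame of dish_mid between -0.06 and 0.06 m and contact force between the fingers and dish above 1 N and contact force between dish and station below 0.05 N and contact force between dish and scoop below 0.05 N and linear speed of dish below 0.02 m/s and angular speed of dish below 0.1 rad/s and linear speed of bead below 0.03 m/s and value of joint scoop below 0.08 rad); the arm keeps its last pose, push and grip.
It fails at once if the scoop is tipped beyond 60 degrees (1.06 rad) (value of joint scoop above 1.06 rad).
It fails at once if the bead is touched by the robot (contact force between any of the fingers, the arm and bead above 0.2 N).
It fails at once if the raised dish tilts more than 12 degrees, or the bead strays more than 25 mm from its middle (height (world z) of dish_mid above 0.03 m and (angle between dish_mid's own z axis and vertical above 0.21 rad or horizontal distance between bead_center and dish_mid above 0.025 m)).
It fails at once if the turned dish is set down on its place again (contact force between dish and station above 0.5 N and x of lamp_mid in the frame of dish_mid above 0.14 m).
It fails at once if another thing is moved more than 20 mm (distance of any of wash_bottle_mid, jar_mid, bowl_mid, brush_grip, spatula_grip from where it was at the start of the episode above 0.02 m).
It also fails if it takes over 64 s, if anything falls off the work surface, if the arm or the gripper's body presses on something with over 40 N, if the wrist force passes 120 N, or if a joint passes its speed limit or range.

### The arm

A 6-joint arm with a two-finger parallel gripper is mounted at the origin on the work surface. World frame = base frame: x ahead of the robot, y to its left, z up, the work surface at z = 0. Lengths are in mm, angles in rad, forces in N, time in s.
With the tool pointing down it reaches from about 350 to 875 mm from the base axis. Payload 4.2 kg.
Tool frame: the origin (TCP) lies at the very end of the fingers, on their centre line; the grasp point (between the pads) lies arm.grip_point_offset behind it (arm.grip_point_offset is the distance from the TCP to the grasp point, in mm); z points along the fingers, y is the line along which they close (so a half turn about z gives the same grasp; the last joint's range is limited). The gripper opens to 85 mm and grips with 20 to 120 N. Pads are 22 mm wide; open, the fingers measure 114 mm over their backs; the gripper's body (76 mm by 85 mm) begins 54 mm behind the grasp point. The pads swing forward as they close: fully open they stand 13 mm farther back than shut.
Start: joints at [-0.886, 0.385, 0.008, 0, -1.194, -0.259], TCP at [258.168, -569.165, 231.312] pointing down, gripper open.
Joint ranges: [-3.14, 3.14], [-1.21, 2.06], [-1.07, 1.41], [-3.16, 2.05], [-2.99, -0.16], [-3.1, 3.1]. Speed limits (rad/s): [2.79, 2.79, 3.14, 3.14, 3.14, 3.14].

### API

Orientations are given as a unit quaternion [x, y, z, w].
In Python, from bench import arm, cams, ticket gives the robot as it stands.
- The arm moves only by the tool servo_tool, never from a script. Its argument "commands" is a list that holds one entry, the list of rows, each a list of 7 numbers: the closure in counts, from 0 (fully open) to 255 (shut), then the shift along the tool's x, y, z in m, then the turn, a rotation vector about the tool's x, y, z in degrees. In form: [[[grip, x, y, z, ax, ay, az], ...]]. A call has 1 to 10 rows; each row shifts and turns the commanded pose from where the row before left it, along the tool's axes as they then stand; what a row does not reach is not made up. A row lasts 1/12 s, in which the tool goes at most 41.7 mm and 7.16 degrees, less where a joint would pass 70% of its speed; a pose out of reach is approached as far as the arm can. A call with a gripper value outside its range is refused whole. The fingers move at their own pace and stop on an object; the grip force is fixed at half the most. Time passes only in rows, so rows that do not move let the fingers close. It gives the time, the measured TCP pose, the force, the opening and the grip force at its end, in the units of the state.
- arm.read_state(): the state, without advancing time (a new reading comes with each control period).
- cams.get_image(name): name is "side" or "top" or "wrist"; returns a dict with "frame" (400x640x3 uint8, blue, green, red), "K" (3x3 intrinsics, pixels), "T" (4x4, takes a point from camera to world coordinates). Camera axes: x right, y up, looking along -z (the intrinsics and any distortion apply to the point x, -y, -z); pixel columns grow to the right and rows downward; lengths in mm; the calibration is good to about 2 mm. A picture is of the moment at which its call begins. There is no depth.
- ticket.job_done(): hands the job in; it is judged then, once.
The state is a dict: "clock": time; "joints": joint angles; "joint_vel": joint speeds; "joint_efforts": joint torques, N m; "position": TCP position; "ee_rot": TCP orientation; "contact_force": force on the tool from outside, world axes, zero at the start; "wrist_torque": the same for the moment, N m; "gripper_width": finger opening in mm; "grasp_force": force on a finger pad.
Only numpy, scipy, OpenCV 4.12 (cv2) and the standard library are available. Lean on these libraries where they do the work, as an engineer would, in place of code of your own. Each camera call takes 0.05 s, during which the arm holds its last target. There are 200 camera calls.

## Working session

There is one attempt and no reset: what is moved stays moved. The work goes in short steps, Python scripts to look and compute and a tool call to move; the robot and the scene stay as the last step left them, time stands still between calls to the robot, and variables do not carry over. Pictures are saved under pics/ and viewed, at most 10 in all, crops included, and the job is handed in when it is done.

Besides the shell and the picture viewer there is one more tool, called in YAML: its name, and indented under it one key for each argument. servo_tool: Moves the arm, as the interface text tells. Its arguments: {"type":"object","properties":{"commands":{"type":"array","items":{"type":"array","items":{"type":"array","items":{"type":"number"}}}}},"required":["commands"]}

```bash
mkdir -p pics; ls; python3 - <<'E'
from bench import arm,cams
import cv2,numpy as np
np.set_printoptions(precision=4,suppress=True)
for n in("top","side"):
    d=cams.get_image(n);cv2.imwrite(f"pics/{n}0.png",d["frame"]);print(n,d["K"],d["T"],[k for k in d])
    np.savez(f"{n}0.npz",**{k:v for k,v in d.items() if isinstance(v,np.ndarray)})
print(arm.read_state(),arm.grip_point_offset)
E
```

```text
pics
top [[502.0595   0.     322.4846]
 [  0.     502.0595 191.058 ]
 [  0.       0.       1.    ]] [[  -0.0052    0.9887   -0.1495  287.1055]
 [  -0.9999   -0.0067   -0.0097    0.3185]
 [  -0.0106    0.1494    0.9887 1811.8125]
 [   0.        0.        0.        1.    ]] ['frame', 'K', 'T']
side [[413.3683   0.     316.7109]
 [  0.     413.3683 205.2053]
 [  0.       0.       1.    ]] [[  -0.7347    0.4534   -0.5047 -120.959 ]
 [  -0.6781   -0.5131    0.5262  674.5698]
 [  -0.0204    0.7288    0.6844 1016.978 ]
 [   0.        0.        0.        1.    ]] ['frame', 'K', 'T']
{'clock': 0.1, 'joints': array([-0.8864,  0.3855,  0.0068, -0.0004, -1.194 , -0.2586]), 'joint_vel': array([ 0.0014, -0.0011,  0.0039,  0.0025,  0.0009, -0.0014]), 'joint_efforts': array([ -0.0004, -39.3319,  18.893 ,   4.198 ,  -0.0026,   0.    ]), 'position': array([ 257.9473, -568.721 ,  230.3247]), 'ee_rot': array([-0.2112,  0.9774,  0.001 , -0.0003]), 'contact_force': array([ 0.1388, -0.5189, -0.5116]), 'wrist_torque': array([ 0.0544, -0.0486, -0.0176]), 'grasp_force': 0.0, 'gripper_width': 85.4684995560809} 18.700000000000003
```

View pics/top0.png

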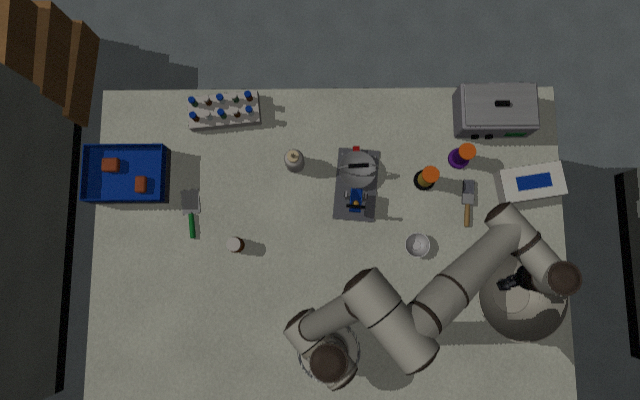

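View pics/side0.png

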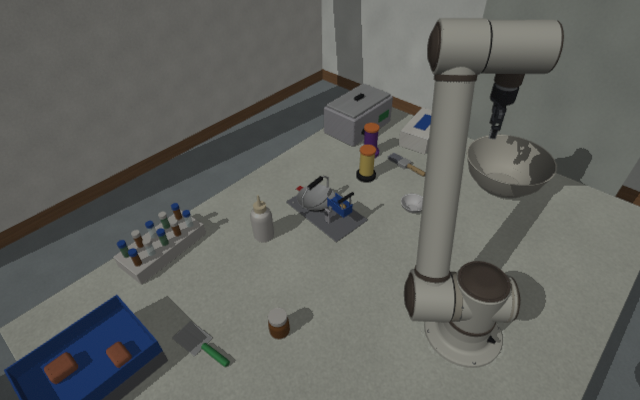

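The top view shows the station at about (357,183), with the dish at (358,166) and its red tab at (356,149), and the blue scoop at (356,200). There are two lamp-like candidates: yellow at (427,178) and purple at (462,155). The yellow one fits, since it is the right colour and opposite the wash bottle at (294,158). I'll confirm with an enlarged crop.

```bash
python3 - <<'E'
import cv2,numpy as np
a=cv2.imread("pics/top0.png")[140:230,325:485];b=cv2.imread("pics/side0.png")[140:245,280:440]
a=cv2.resize(a,(800,450),interpolation=cv2.INTER_CUBIC);b=cv2.resize(b,(800,525),interpolation=cv2.INTER_CUBIC)
cv2.imwrite("pics/c1.png",np.clip(a*1.5,0,255));cv2.imwrite("pics/c2.png",np.clip(b*1.5,0,255))
E
```

```text
[ WARN:0@0.032] global loadsave.cpp:1063 imwrite_ Unsupported depth image for selected encoder is fallbacked to CV_8U.
```

View pics/c1.png

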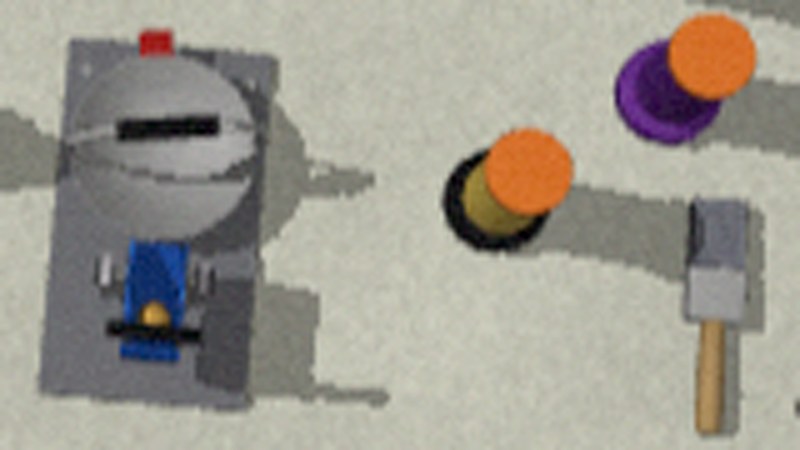

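View pics/c2.png

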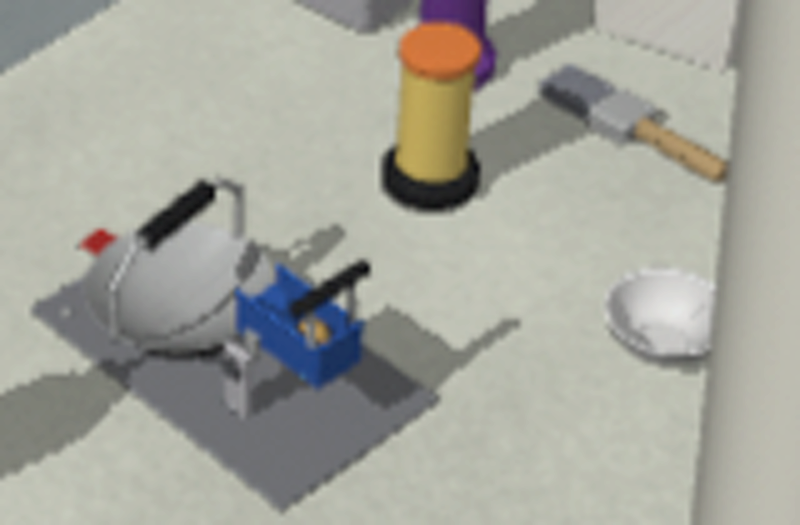

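c1 shows the plate corners at about (70,38), (277,55), (250,408) and (40,393). The dish bar runs (117,129)-(218,124), the scoop handle (107,327)-(200,337), and the yellow lamp's cap is at (529,171). In c2 the bars run (147,238)-(210,187) and (295,308)-(368,265). The yellow lamp is the right one, and the purple one is the look-alike.

```bash
cat > h.py <<'E'
import numpy as np
def ray(n,uv):
    d=np.load(f"{n}0.npz"); p=np.linalg.inv(d["K"])@[uv[0],uv[1],1]
    return d["T"][:3,3], d["T"][:3,:3]@[p[0],-p[1],-p[2]]
def atz(n,uv,z):
    o,r=ray(n,uv); return o+r*(z-o[2])/r[2]
c=lambda uv,o:((uv[0]+.5)/5-.5+o[0],(uv[1]+.5)/5-.5+o[1])
T=lambda u,v:c((u,v),(325,140))
S=lambda u,v:c((u,v),(280,140))
E
python3 - <<'E'
from h import *
np.set_printoptions(precision=1,suppress=True)
P=[atz("top",T(*p),6) for p in((70,38),(277,55),(250,408),(40,393))]
print("plate",*P,sum(P)/4,[np.linalg.norm(P[i]-P[i-3]) for i in range(4)])
for v in(P[0]-P[3],P[1]-P[2],(P[0]-P[1])@np.array([[0,-1,0],[1,0,0],[0,0,0]])): print("yaw",np.degrees(np.arctan2(v[1],v[0])))
for nm,z,t,s in(("dishbar",103,((117,129),(218,124)),((147,238),(210,187))),("handle",131,((107,327),(200,337)),((295,308),(368,265)))):
    for q in (t,):
        A=[atz("top",T(*p),z) for p in q];m=(A[0]+A[1])/2;v=A[0]-A[1];print(nm,m,np.linalg.norm(v),np.degrees(np.arctan2(-v[0],v[1])))
    A=[atz("side",S(*p),z) for p in s];v=A[0]-A[1];print(nm,"side",(A[0]+A[1])/2,np.linalg.norm(v),np.degrees(np.arctan2(-v[0],v[1])))
print("lamp",atz("top",T(529,171),129))
print("tab",atz("top",T(156,43),33), "dish rim c",atz("top",T(160,147),37))
E
```

```text
plate [723.2 -42.3   6. ] [ 709.2 -194.4    6. ] [ 449.1 -169.1    6. ] [460.9 -18.    6. ] [ 585.6 -105.9    6. ] [np.float64(152.74223286648922), np.float64(261.3366886573297), np.float64(151.59269172228437), np.float64(263.4549785775804)]
yaw -5.284398248853768
yaw -5.539894155695434
yaw -5.2580703600158785
dishbar [ 636.4 -106.9  103. ] 70.10568335441182 2.467508891064376
dishbar side [ 635.2 -110.5  103. ] 68.65342060916018 3.7442321113927637
handle [489.6 -93.5 131. ] 62.924095091767505 -6.55978710736768
handle side [488.6 -97.1 131. ] 62.90679647354298 -7.935349338247956
lamp [ 598.4 -350.4  129. ]
tab [ 712.5 -104.    33. ] dish rim c [ 634.9 -105.4   37. ]
```

servo_tool:
  commands:
    - [[0, -0.029, 0.024, 0, 0, 0, 0], [0, -0.029, 0.024, 0, 0, 0, 0], [0, -0.029, 0.024, 0, 0, 0, 0], [0, -0.029, 0.024, 0, 0, 0, 0], [0, -0.029, 0.024, 0, 0, 0, 0], [0, -0.029, 0.024, 0, 0, 0, 0], [0, -0.029, 0.024, 0, 0, 0, 0], [0, -0.029, 0.024, 0, 0, 0, 0], [0, -0.029, 0.024, 0, 0, 0, 0], [0, -0.029, 0.024, 0, 0, 0, 0]]

```text
clock: 0.93
position: [423.3, -228.9, 231.2]
ee_rot: [-0.211, 0.977, 0.0, -0.0]
contact_force: [1.3, 0.0, -1.4]
gripper_width: 85.4
grasp_force: 0.0
```

servo_tool:
  commands:
    - [[0, -0.029, 0.024, 0, 0, 0, 0], [0, -0.029, 0.024, 0, 0, 0, 0], [0, -0.029, 0.024, 0, 0, 0, 0], [0, -0.029, 0.024, 0, 0, 0, 0], [0, 0, 0, 0, 0, 0, -6], [0, 0, 0, 0, 0, 0, -6], [0, 0, 0, 0, 0, 0, -6], [0, 0, 0, 0, 0, 0, -6], [0, 0, 0, 0, 0, 0, -6], [0, 0, 0, 0, 0, 0, -6]]

```text
clock: 1.77
position: [488.8, -95.3, 230.9]
ee_rot: [-0.505, 0.863, 0.0, -0.0]
contact_force: [-0.3, -0.5, -0.5]
gripper_width: 85.6
grasp_force: 0.0
```

servo_tool:
  commands:
    - [[0, 0, 0, 0, 0, 0, -6], [0, 0, 0, 0, 0, 0, -6], [0, 0, 0, 0, 0, 0, -6], [0, 0, 0, 0, 0, 0, -6], [0, 0, 0, 0, 0, 0, 0], [0, 0, 0, 0, 0, 0, 0]]

```text
clock: 2.27
position: [488.9, -95.5, 231.0]
ee_rot: [-0.671, 0.742, 0.0, -0.0]
contact_force: [0.7, 0.2, 0.1]
gripper_width: 85.3
grasp_force: 0.0
```

```bash
python3 - <<'E'
from bench import arm,cams
import cv2,numpy as np
from scipy.spatial.transform import Rotation as R
np.set_printoptions(precision=4,suppress=True)
d=cams.get_image("wrist");cv2.imwrite("pics/w0.png",np.clip(d["frame"]*1.4,0,255).astype(np.uint8))
np.savez("w0.npz",**d)
s=arm.read_state();print(s["clock"],s["position"],R.from_quat(s["ee_rot"]).as_matrix(),s["joints"])
E
```

```text
2.3167 [488.9606 -95.4606 231.0922] [[-0.1002 -0.995  -0.0005]
 [-0.995   0.1002  0.    ]
 [ 0.      0.0005 -1.    ]] [ 0.1337  0.1686 -0.2952 -0.0001 -1.1075 -0.234 ]
```

View pics/w0.png

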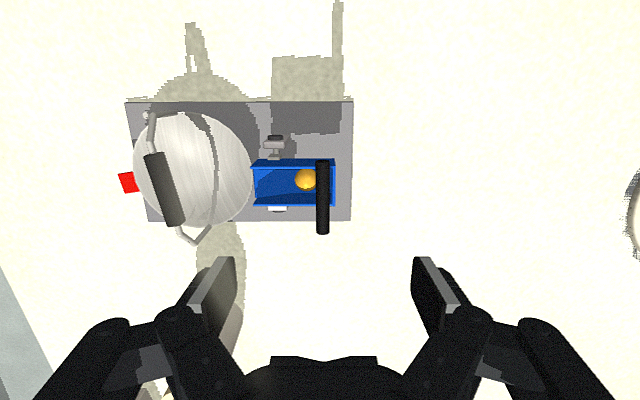

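Wrist view: the handle bar runs (321,162)-(322,232), the dish bar (154,155)-(174,223), and the bead is at (306,179).

```bash
python3 - <<'E'
import numpy as np
np.set_printoptions(precision=1,suppress=True)
d=np.load("w0.npz");K,T=d["K"],d["T"]
def atz(uv,z):
    p=np.linalg.inv(K)@[*uv,1];r=T[:3,:3]@[p[0],-p[1],-p[2]];return T[:3,3]+r*(z-T[2,3])/r[2]
print(T)
for n,a,b,z in(("handle",(322.5,160),(322.5,234),131),("dish",(155.5,153),(174,225),106),("plateN",(125,102),(352,102),6),("plateS",(146,220),(350,220),6)):
    A,B=atz(a,z),atz(b,z);v=B-A;print(n,A,B,(A+B)/2,np.linalg.norm(v),np.degrees(np.arctan2(v[1],v[0])))
E
```

```text
[[  -1.    -0.1   -0.   480.8]
 [   0.1   -0.9   -0.3 -177.2]
 [   0.    -0.3    0.9  373.1]
 [   0.     0.     0.     1. ]]
handle [ 486.4 -126.2  131. ] [493.  -61.1 131. ] [489.7 -93.7 131. ] 65.37564678940748 84.16483914930336
dish [ 632.2 -141.9  106. ] [633.7 -72.8 106. ] [ 632.9 -107.4  106. ] 69.13628601464919 88.72652762106759
plateN [ 707.4 -189.7    6. ] [ 448.9 -163.5    6. ] [ 578.1 -176.6    6. ] 259.8293736648189 174.2081799265171
plateS [725.3 -44.3   6. ] [461.8 -17.5   6. ] [593.6 -30.9   6. ] 264.84910189793493 174.1958583862873
```

servo_tool:
  commands:
    - [[0, -0.001, 0, 0.02, 0, 0, 0], [0, 0, 0, 0.02, 0, 0, 0], [0, 0, 0, 0.02, 0, 0, 0], [0, 0, 0, 0.02, 0, 0, 0], [0, 0, 0, 0.01, 0, 0, 0], [0, 0, 0, 0.01, 0, 0, 0], [0, 0, 0, 0.01, 0, 0, 0], [0, 0, 0, 0.01, 0, 0, 0], [0, 0, 0, 0, 0, 0, 0], [0, 0, 0, 0, 0, 0, 0]]

```text
clock: 3.15
position: [489.0, -94.5, 111.0]
ee_rot: [-0.671, 0.741, 0.0, -0.001]
contact_force: [0.8, -0.7, 0.3]
gripper_width: 85.3
grasp_force: 0.0
```

servo_tool:
  commands:
    - [[255, 0, 0, 0, 0, 0, 0], [255, 0, 0, 0, 0, 0, 0], [255, 0, 0, 0, 0, 0, 0], [255, 0, 0, 0, 0, 0, 0], [255, 0, 0, 0, 0, 0, 0], [255, 0, 0, 0, 0, 0, 0], [255, 0, 0, 0, 0, 0, 0], [255, 0, 0, 0, 0, 0, 0], [255, 0, 0, 0, 0, 0, 0], [255, 0, 0, 0, 0, 0, 0]]

```text
clock: 3.98
position: [489.8, -94.5, 111.7]
ee_rot: [-0.672, 0.741, -0.0, 0.0]
contact_force: [0.9, 0.4, 2.1]
gripper_width: 9.4
grasp_force: 58.6
```

```bash
python3 - <<'E'
from bench import arm
import numpy as np
np.set_printoptions(precision=4,suppress=True)
s=arm.read_state();print(s)
# arc: handle displacement in (d forward, up), mm, from level
t=np.r_[np.arange(0,.85,.05)]
x=-50*np.cos(t)+80*np.sin(t)+50;z=50*np.sin(t)+80*np.cos(t)-80
print(np.c_[t,x,z,np.r_[0,np.diff(x)],np.r_[0,np.diff(z)]])
E
```

```text
{'clock': 3.9833, 'joints': array([ 0.1357,  0.2996, -0.4617,  0.0003, -0.8083, -0.2335]), 'joint_vel': array([ 0.0002,  0.0008, -0.0014,  0.0029, -0.0009, -0.002 ]), 'joint_efforts': array([  0.0911, -29.5138,  13.5459,   2.8322,  -0.2039,   0.0099]), 'position': array([489.7563, -94.489 , 111.698 ]), 'ee_rot': array([-0.6718,  0.7408, -0.0004,  0.0004]), 'contact_force': array([0.8958, 0.4269, 2.1019]), 'wrist_torque': array([-0.1317, -0.2225,  0.0177]), 'grasp_force': 58.55130314826965, 'gripper_width': 9.434529910219865}
[[ 0.      0.      0.      0.      0.    ]
 [ 0.05    4.0608  2.399   4.0608  2.399 ]
 [ 0.1     8.2365  4.592   4.1756  2.193 ]
 [ 0.15   12.5165  6.5736  4.28    1.9816]
 [ 0.2    16.8902  8.3388  4.3737  1.7652]
 [ 0.25   21.3467  9.8832  4.4565  1.5444]
 [ 0.3    25.8748 11.2029  4.5281  1.3197]
 [ 0.35   30.4632 12.2947  4.5884  1.0918]
 [ 0.4    35.1004 13.1558  4.6372  0.8611]
 [ 0.45   39.7749 13.784   4.6745  0.6282]
 [ 0.5    44.4749 14.1779  4.7     0.3938]
 [ 0.55   49.1888 14.3363  4.7138  0.1584]
 [ 0.6    53.9046 14.259   4.7159 -0.0774]
 [ 0.65   58.6107 13.946   4.7061 -0.3129]
 [ 0.7    63.2953 13.3983  4.6846 -0.5478]
 [ 0.75   67.9467 12.617   4.6514 -0.7812]
 [ 0.8    72.5532 11.6043  4.6065 -1.0127]]
```

servo_tool:
  commands:
    - [[255, 0, -0.0041, -0.0024, 0, 0, 0], [255, 0, -0.0042, -0.0022, 0, 0, 0], [255, 0, -0.0043, -0.002, 0, 0, 0], [255, 0, -0.0044, -0.0018, 0, 0, 0], [255, 0, -0.0044, -0.0015, 0, 0, 0], [255, 0, -0.0045, -0.0013, 0, 0, 0], [255, 0, -0.0046, -0.0011, 0, 0, 0], [255, 0, -0.0046, -0.0009, 0, 0, 0], [255, 0, 0, 0, 0, 0, 0], [255, 0, 0, 0, 0, 0, 0]]

```text
clock: 4.82
position: [522.7, -97.9, 125.2]
ee_rot: [-0.672, 0.741, 0.001, -0.002]
contact_force: [-5.2, 2.8, 6.6]
gripper_width: 9.5
grasp_force: 60.2
```

servo_tool:
  commands:
    - [[255, 0, -0.0047, -0.0006, 0, 0, 0], [255, 0, -0.0047, -0.0004, 0, 0, 0], [255, 0, -0.0047, -0.0002, 0, 0, 0], [255, 0, -0.0047, 0.0001, 0, 0, 0], [255, 0, -0.0047, 0.0003, 0, 0, 0], [255, 0, -0.0047, 0.0006, 0, 0, 0], [255, 0, -0.0047, 0.0008, 0, 0, 0], [255, 0, -0.0046, 0.001, 0, 0, 0], [255, 0, 0, 0, 0, 0, 0], [255, 0, 0, 0, 0, 0, 0]]

```text
clock: 5.65
position: [561.0, -101.6, 122.9]
ee_rot: [-0.672, 0.741, 0.001, -0.001]
contact_force: [-3.4, 1.6, 3.1]
gripper_width: 9.7
grasp_force: 61.7
```

servo_tool:
  commands:
    - [[255, 0, 0, 0, 0, 0, 0], [255, 0, 0, 0, 0, 0, 0], [255, 0, 0, 0, 0, 0, 0], [255, 0, 0, 0, 0, 0, 0], [255, 0, 0, 0, 0, 0, 0], [255, 0, 0, 0, 0, 0, 0], [255, 0, 0, 0, 0, 0, 0], [255, 0, 0, 0, 0, 0, 0], [255, 0, 0, 0, 0, 0, 0], [255, 0, 0, 0, 0, 0, 0]]

```text
clock: 6.48
position: [561.1, -101.6, 122.9]
ee_rot: [-0.672, 0.741, 0.0, -0.0]
contact_force: [-4.8, 1.5, 4.6]
gripper_width: 9.7
grasp_force: 61.8
```

```bash
python3 - <<'E'
from bench import arm,cams
import cv2,numpy as np
a=cams.get_image("wrist")["frame"][60:330];b=cams.get_image("side")["frame"][150:240,280:400];c=cams.get_image("top")["frame"][140:230,325:445]
r=lambda x:np.clip(cv2.resize(x,(320,240),interpolation=cv2.INTER_CUBIC)*1.4,0,255).astype(np.uint8)
cv2.imwrite("pics/m1.png",np.vstack([np.clip(a*1.2,0,255).astype(np.uint8),np.hstack([r(b),r(c)])]))
s=arm.read_state();print(s["contact_force"],s["wrist_torque"],s["clock"])
E
```

```text
[-3.52178209  1.98970071  4.57625337] [ 0.48827575  1.69301565 -0.00235186] 6.6333
```

View pics/m1.png

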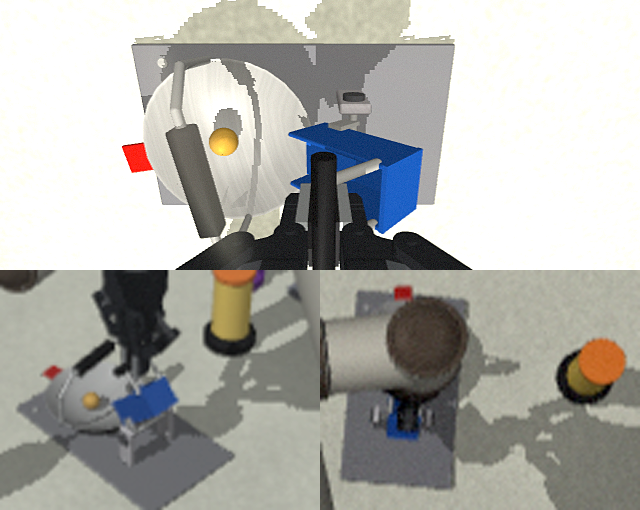

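The picture shows the bead in the dish at (223,141) and the scoop at about 45°. Next I'll bring the scoop back along the same arc.

servo_tool:
  commands:
    - [[255, 0, 0.0046, -0.001, 0, 0, 0], [255, 0, 0.0047, -0.0008, 0, 0, 0], [255, 0, 0.0047, -0.0006, 0, 0, 0], [255, 0, 0.0047, -0.0003, 0, 0, 0], [255, 0, 0.0047, -0.0001, 0, 0, 0], [255, 0, 0.0047, 0.0002, 0, 0, 0], [255, 0, 0.0047, 0.0004, 0, 0, 0], [255, 0, 0.0047, 0.0006, 0, 0, 0], [255, 0, 0.0046, 0.0009, 0, 0, 0], [255, 0, 0.0046, 0.0011, 0, 0, 0]]

```text
clock: 7.47
position: [518.8, -97.3, 124.9]
ee_rot: [-0.672, 0.74, -0.004, 0.004]
contact_force: [4.4, -3.4, 2.4]
gripper_width: 9.8
grasp_force: 59.0
```

servo_tool:
  commands:
    - [[255, 0, 0.0045, 0.0013, 0, 0, 0], [255, 0, 0.0044, 0.0015, 0, 0, 0], [255, 0, 0.0044, 0.0018, 0, 0, 0], [255, 0, 0.0043, 0.002, 0, 0, 0], [255, 0, 0.0042, 0.0022, 0, 0, 0], [255, 0, 0.0041, 0.0024, 0, 0, 0], [255, 0, 0.001, 0.0005, 0, 0, 0], [255, 0, 0, 0, 0, 0, 0], [255, 0, 0, 0, 0, 0, 0], [255, 0, 0, 0, 0, 0, 0]]

```text
clock: 8.3
position: [489.9, -94.5, 112.6]
ee_rot: [-0.672, 0.741, -0.002, 0.002]
contact_force: [0.4, -1.0, 6.1]
gripper_width: 9.8
grasp_force: 60.6
```

servo_tool:
  commands:
    - [[255, 0, 0.002, 0.0015, 0, 0, 0], [255, 0, 0.002, 0.0015, 0, 0, 0], [255, 0, 0, 0, 0, 0, 0], [255, 0, 0, 0, 0, 0, 0], [255, 0, 0, 0, 0, 0, 0]]

```text
clock: 8.72
position: [489.9, -94.5, 112.5]
ee_rot: [-0.673, 0.74, -0.005, 0.005]
contact_force: [3.3, -2.9, 15.0]
gripper_width: 9.5
grasp_force: 61.5
```

It is at the stop: the force rises and nothing moves. I'll take the press off, release and go up.

servo_tool:
  commands:
    - [[255, 0, -0.004, -0.003, 0, 0, 0], [255, 0, 0, 0, 0, 0, 0], [0, 0, 0, 0, 0, 0, 0], [0, 0, 0, 0, 0, 0, 0], [0, 0, 0, 0, 0, 0, 0], [0, 0, 0, 0, 0, 0, 0], [0, 0, 0, 0, 0, 0, 0], [0, 0, 0, 0, 0, 0, 0], [0, 0, 0, 0, 0, 0, 0], [0, 0, 0, 0, 0, 0, 0]]

```text
clock: 9.55
position: [488.1, -94.4, 110.7]
ee_rot: [-0.672, 0.741, 0.0, -0.0]
contact_force: [1.3, 0.3, 0.4]
gripper_width: 85.2
grasp_force: 0.0
```

servo_tool:
  commands:
    - [[0, 0, 0, -0.01, 0, 0, 0], [0, 0, 0, -0.01, 0, 0, 0], [0, 0, 0, -0.02, 0, 0, 0], [0, 0, 0, -0.02, 0, 0, 0], [0, 0, 0, -0.02, 0, 0, 0], [0, 0, 0, -0.02, 0, 0, 0], [0, 0, 0, -0.02, 0, 0, 0], [0, 0, 0, 0, 0, 0, 0], [0, 0, 0, 0, 0, 0, 0]]

```text
clock: 10.3
position: [488.7, -94.3, 231.8]
ee_rot: [-0.672, 0.741, -0.001, 0.001]
contact_force: [-0.0, -1.1, -1.3]
gripper_width: 85.4
grasp_force: 0.0
```

```bash
python3 - <<'E'
from bench import arm,cams
import cv2,numpy as np
from scipy.spatial.transform import Rotation as R
np.set_printoptions(precision=4,suppress=True)
d=cams.get_image("wrist");cv2.imwrite("pics/w1.png",np.clip(d["frame"]*1.2,0,255).astype(np.uint8));np.savez("w1.npz",**d)
s=arm.read_state();print(s["clock"],s["position"],R.from_quat(s["ee_rot"]).as_matrix(),s["joints"])
E
```

```text
10.35 [487.9221 -94.2723 230.6535] [[-0.098  -0.9952  0.    ]
 [-0.9952  0.098   0.0005]
 [-0.0005  0.     -1.    ]] [ 0.1362  0.1666 -0.2987 -0.0006 -1.1055 -0.234 ]
```

View pics/w1.png

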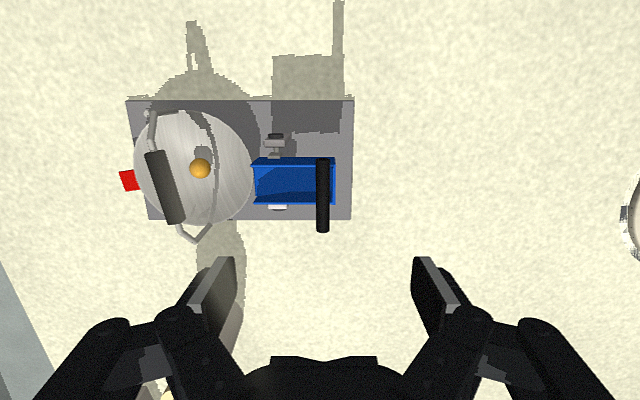

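The scoop is level (handle at (322,195), as before) and the bead is in the dish at (200,168). Next I'll move over the dish and refine.

servo_tool:
  commands:
    - [[0, 0, -0.021, 0, 0, 0, 0], [0, 0, -0.021, 0, 0, 0, 0], [0, 0, -0.021, 0, 0, 0, 0], [0, 0, -0.021, 0, 0, 0, 0], [0, 0, -0.021, 0, 0, 0, 0], [0, 0, -0.021, 0, 0, 0, 0], [0, 0, -0.021, 0, 0, 0, 0], [0, 0, 0, 0, 0, 0, -7], [0, 0, 0, 0, 0, 0, 0], [0, 0, 0, 0, 0, 0, 0]]

```text
clock: 11.18
position: [633.8, -108.7, 229.0]
ee_rot: [0.715, -0.699, -0.001, 0.001]
contact_force: [-0.4, -0.1, -0.0]
gripper_width: 85.2
grasp_force: 0.0
```

```bash
python3 - <<'E'
from bench import arm,cams
import cv2,numpy as np
from scipy.spatial.transform import Rotation as R
np.set_printoptions(precision=4,suppress=True)
d=cams.get_image("wrist");cv2.imwrite("pics/w2.png",np.clip(d["frame"]*1.2,0,255).astype(np.uint8));np.savez("w2.npz",**d)
s=arm.read_state();print(s["clock"],s["position"],R.from_quat(s["ee_rot"]).as_matrix())
E
```

```text
11.2333 [ 633.7304 -108.7088  229.5894] [[ 0.0217 -0.9998 -0.0025]
 [-0.9998 -0.0217  0.0001]
 [-0.0001  0.0025 -1.    ]]
```

View pics/w2.png

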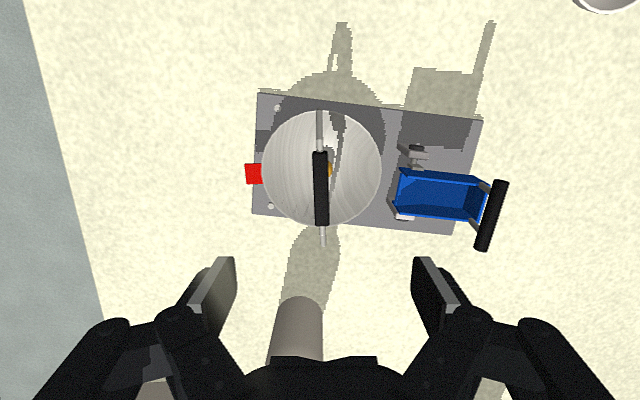

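Wrist view: the dish bar runs (320.5,151)-(322,225), nearly along the jaws' plane. The tab is at (253,174), and the bead is just behind the bar at (327,169).

```bash
python3 - <<'E'
import numpy as np
np.set_printoptions(precision=1,suppress=True)
def atz(f,uv,z):
    d=np.load(f);K,T=d["K"],d["T"]
    p=np.linalg.inv(K)@[*uv,1];r=T[:3,:3]@[p[0],-p[1],-p[2]];return T[:3,3]+r*(z-T[2,3])/r[2]
A,B=atz("w2.npz",(320.5,151),108),atz("w2.npz",(322,225),108);v=B-A
print((A+B)/2,np.linalg.norm(v),np.degrees(np.arctan2(v[1],v[0])))
print("tab",atz("w2.npz",(253.5,174),33),"bead w1",atz("w1.npz",(200,168),22),"handle",atz("w2.npz",(492,215),131))
for uv in((322,107),(262,170),(382,165)):print("rim",atz("w2.npz",uv,37))
print("bead w2",atz("w2.npz",(325,169),22))
E
```

```text
[ 635.3 -108.1  108. ] 69.65009201436501 92.18982186035815
tab [ 712.4 -101.4   33. ] bead w1 [ 633.9 -106.3   22. ] handle [490.6 -95.6 131. ]
rim [ 636.1 -176.3   37. ]
rim [ 701.8 -107.3   37. ]
rim [ 568.1 -115.7   37. ]
bead w2 [ 631.2 -106.2   22. ]
```

servo_tool:
  commands:
    - [[0, 0, -0.0015, 0.02, 0, 0, -1.2], [0, 0, 0, 0.02, 0, 0, 0], [0, 0, 0, 0.02, 0, 0, 0], [0, 0, 0, 0.02, 0, 0, 0], [0, 0, 0, 0.02, 0, 0, 0], [0, 0, 0, 0.02, 0, 0, 0], [0, 0, 0, 0.015, 0, 0, 0], [0, 0, 0, 0.012, 0, 0, 0], [0, 0, 0, 0, 0, 0, 0], [0, 0, 0, 0, 0, 0, 0]]

```text
clock: 12.07
position: [635.7, -108.7, 83.7]
ee_rot: [0.723, -0.691, -0.0, 0.0]
contact_force: [0.0, 0.4, 1.4]
gripper_width: 85.6
grasp_force: 0.0
```

servo_tool:
  commands:
    - [[60, 0, 0, 0, 0, 0, 0], [120, 0, 0, 0, 0, 0, 0], [160, 0, 0, 0, 0, 0, 0], [180, 0, 0, 0, 0, 0, 0], [190, 0, 0, 0, 0, 0, 0], [200, 0, 0, 0, 0, 0, 0], [210, 0, 0, 0, 0, 0, 0], [220, 0, 0, 0, 0, 0, 0], [255, 0, 0, 0, 0, 0, 0], [255, 0, 0, 0, 0, 0, 0]]

```text
clock: 12.9
position: [636.0, -108.7, 84.1]
ee_rot: [0.723, -0.691, 0.0, 0.0]
contact_force: [-1.3, 0.8, 2.2]
gripper_width: 12.6
grasp_force: 58.5
```

servo_tool:
  commands:
    - [[255, 0, 0, 0, 0, 0, 0], [255, 0, 0, 0, 0, 0, 0], [255, 0, 0, 0, 0, 0, 0], [255, 0, 0, 0, 0, 0, 0], [255, 0, 0, 0, 0, 0, 0], [255, 0, 0, 0, 0, 0, 0]]

```text
clock: 13.4
position: [636.0, -108.7, 84.1]
ee_rot: [0.723, -0.691, 0.0, 0.0]
contact_force: [-1.6, -0.0, 4.3]
gripper_width: 12.9
grasp_force: 58.8
```

```bash
python3 - <<'E'
from bench import arm,cams
import cv2,numpy as np
a=cams.get_image("wrist")["frame"][:400];b=cams.get_image("side")["frame"][140:245,280:400]
cv2.imwrite("pics/m2.png",np.clip(np.hstack([cv2.resize(a,(400,250)),cv2.resize(b,(400,250))])*1.3,0,255).astype(np.uint8))
print(arm.read_state())
E
```

```text
{'clock': 13.5, 'joints': array([ 8.09920838e-02,  5.47323669e-01, -1.20613921e-01,  1.34499593e-04,
       -9.02810442e-01, -3.56861478e-02]), 'joint_vel': array([-2.05975482e-05,  4.22108424e-04,  1.84953124e-03,  4.16004497e-04,
        5.71611013e-04, -2.53885598e-03]), 'joint_efforts': array([ 4.49703180e-02, -4.14367318e+01,  1.54978216e+01,  3.25983346e+00,
        5.63547090e-01, -1.73311466e-03]), 'position': array([ 636.04085836, -108.72988385,   84.04701525]), 'ee_rot': array([ 7.22970835e-01, -6.90878548e-01,  5.54960933e-05,  1.70518291e-05]), 'contact_force': array([-2.10120825,  0.65057904,  3.9129464 ]), 'wrist_torque': array([0.05067389, 0.56102813, 0.07767197]), 'grasp_force': 58.90021026134491, 'gripper_width': 13.228211164531011}
```

View pics/m2.png

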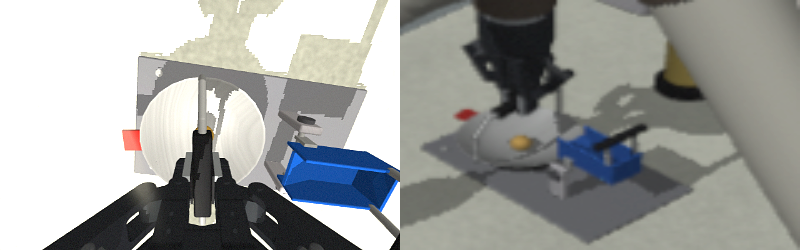

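The bar is gripped (13 mm wide, 59 N) and the bead rests mid-dish in the side view. I'll lift smoothly.

servo_tool:
  commands:
    - [[255, 0, 0, -0.001, 0, 0, 0], [255, 0, 0, -0.002, 0, 0, 0], [255, 0, 0, -0.004, 0, 0, 0], [255, 0, 0, -0.006, 0, 0, 0], [255, 0, 0, -0.007, 0, 0, 0], [255, 0, 0, -0.007, 0, 0, 0], [255, 0, 0, -0.007, 0, 0, 0], [255, 0, 0, -0.007, 0, 0, 0], [255, 0, 0, -0.007, 0, 0, 0], [255, 0, 0, -0.007, 0, 0, 0]]

```text
clock: 14.33
position: [636.1, -108.7, 139.8]
ee_rot: [0.723, -0.691, 0.0, -0.0]
contact_force: [-0.3, -0.4, -2.5]
gripper_width: 13.0
grasp_force: 58.4
```

servo_tool:
  commands:
    - [[255, 0, 0, -0.007, 0, 0, 0], [255, 0, 0, -0.007, 0, 0, 0], [255, 0, 0, -0.007, 0, 0, 0], [255, 0, 0, -0.007, 0, 0, 0], [255, 0, 0, -0.007, 0, 0, 0], [255, 0, 0, -0.006, 0, 0, 0], [255, 0, 0, -0.005, 0, 0, 0], [255, 0, 0, -0.003, 0, 0, 0], [255, 0, 0, -0.002, 0, 0, 0], [255, 0, 0, -0.001, 0, 0, 0]]

```text
clock: 15.17
position: [636.0, -108.7, 191.0]
ee_rot: [0.723, -0.691, -0.0, -0.0]
contact_force: [-0.2, -0.3, -2.2]
gripper_width: 13.5
grasp_force: 58.5
```

servo_tool:
  commands:
    - [[255, 0, 0, 0, 0, 0, 0], [255, 0, 0, 0, 0, 0, 0], [255, 0, 0, 0, 0, 0, 0], [255, 0, 0, 0, 0, 0, 0], [255, 0, 0, 0, 0, 0, 0], [255, 0, 0, 0, 0, 0, 0], [255, 0, 0, 0, 0, 0, 0], [255, 0, 0, 0, 0, 0, 0], [255, 0, 0, 0, 0, 0, 0], [255, 0, 0, 0, 0, 0, 0]]

```text
clock: 16.0
position: [636.0, -108.7, 190.8]
ee_rot: [0.723, -0.691, 0.0, 0.0]
contact_force: [0.6, -0.5, -2.1]
gripper_width: 13.0
grasp_force: 58.5
```

```bash
python3 - <<'E'
from bench import arm,cams
import cv2,numpy as np
a=cams.get_image("wrist")["frame"];b=cams.get_image("side")["frame"][120:225,280:400]
cv2.imwrite("pics/m3.png",np.clip(np.hstack([cv2.resize(a,(400,350)),cv2.resize(b,(400,350))])*1.3,0,255).astype(np.uint8))
print(arm.read_state())
E
```

```text
{'clock': 16.1, 'joints': array([ 8.09747567e-02,  4.47335299e-01,  2.79906782e-03, -3.77186094e-05,
       -1.12625222e+00, -3.56633843e-02]), 'joint_vel': array([ 1.11711671e-03, -9.57577693e-05,  3.96063845e-04, -9.64696275e-04,
       -6.18414145e-04, -1.99263545e-03]), 'joint_efforts': array([ 2.24018826e-03, -4.34879780e+01,  1.93652791e+01,  4.46273223e+00,
        1.42522935e-03, -3.53253904e-05]), 'position': array([ 636.03719029, -108.69934191,  190.81952134]), 'ee_rot': array([ 7.22938332e-01, -6.90912561e-01, -1.01017290e-05, -1.42609987e-05]), 'contact_force': array([-1.09696436,  0.13773212, -2.59009444]), 'wrist_torque': array([ 0.03567505, -0.00244554,  0.02880808]), 'grasp_force': 58.47508370876312, 'gripper_width': 13.328394739914694}
```

View pics/m3.png

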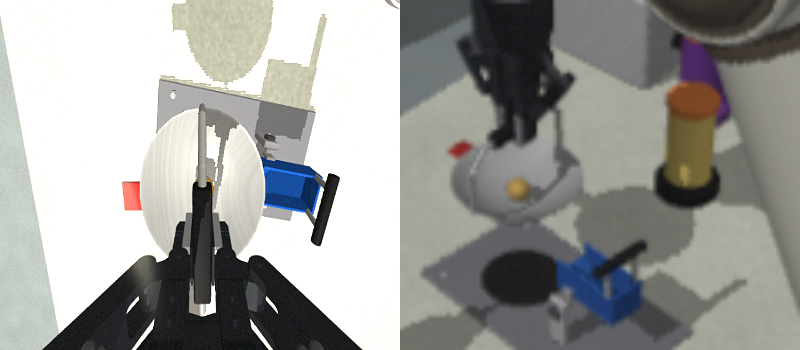

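The dish is up, level, with the bead at the centre of the side view (518,188). Now the quarter turn: -101° in the world frame, which is +101° about tool z.

servo_tool:
  commands:
    - [[255, 0, 0, 0, 0, 0, 1], [255, 0, 0, 0, 0, 0, 2], [255, 0, 0, 0, 0, 0, 3], [255, 0, 0, 0, 0, 0, 4], [255, 0, 0, 0, 0, 0, 4], [255, 0, 0, 0, 0, 0, 4], [255, 0, 0, 0, 0, 0, 4], [255, 0, 0, 0, 0, 0, 4], [255, 0, 0, 0, 0, 0, 4], [255, 0, 0, 0, 0, 0, 4]]

```text
clock: 16.93
position: [636.1, -108.7, 190.8]
ee_rot: [-0.488, 0.873, 0.0, 0.0]
contact_force: [-0.1, -0.2, -2.3]
gripper_width: 12.7
grasp_force: 58.5
```

servo_tool:
  commands:
    - [[255, 0, 0, 0, 0, 0, 4], [255, 0, 0, 0, 0, 0, 4], [255, 0, 0, 0, 0, 0, 4], [255, 0, 0, 0, 0, 0, 4], [255, 0, 0, 0, 0, 0, 4], [255, 0, 0, 0, 0, 0, 4], [255, 0, 0, 0, 0, 0, 4], [255, 0, 0, 0, 0, 0, 4], [255, 0, 0, 0, 0, 0, 4], [255, 0, 0, 0, 0, 0, 4]]

```text
clock: 17.77
position: [636.0, -108.7, 190.8]
ee_rot: [-0.159, 0.987, 0.0, -0.0]
contact_force: [-0.6, 0.0, -3.3]
gripper_width: 13.1
grasp_force: 58.5
```

servo_tool:
  commands:
    - [[255, 0, 0, 0, 0, 0, 4], [255, 0, 0, 0, 0, 0, 4], [255, 0, 0, 0, 0, 0, 4], [255, 0, 0, 0, 0, 0, 4], [255, 0, 0, 0, 0, 0, 3], [255, 0, 0, 0, 0, 0, 3], [255, 0, 0, 0, 0, 0, 2], [255, 0, 0, 0, 0, 0, 1.5], [255, 0, 0, 0, 0, 0, 1], [255, 0, 0, 0, 0, 0, 0.5]]

```text
clock: 18.6
position: [636.0, -108.7, 190.8]
ee_rot: [0.074, 0.997, 0.0, -0.0]
contact_force: [0.4, -0.9, -3.0]
gripper_width: 12.8
grasp_force: 58.5
```

servo_tool:
  commands:
    - [[255, 0, 0, 0, 0, 0, 0], [255, 0, 0, 0, 0, 0, 0], [255, 0, 0, 0, 0, 0, 0], [255, 0, 0, 0, 0, 0, 0], [255, 0, 0, 0, 0, 0, 0], [255, 0, 0, 0, 0, 0, 0], [255, 0, 0, 0, 0, 0, 0], [255, 0, 0, 0, 0, 0, 0], [255, 0, 0, 0, 0, 0, 0], [255, 0, 0, 0, 0, 0, 0]]

```text
clock: 19.43
position: [636.0, -108.7, 190.8]
ee_rot: [0.073, 0.997, -0.0, 0.0]
contact_force: [0.6, -0.1, -3.3]
gripper_width: 13.0
grasp_force: 58.5
```

servo_tool:
  commands:
    - [[255, 0, 0, 0, 0, 0, 0], [255, 0, 0, 0, 0, 0, 0], [255, 0, 0, 0, 0, 0, 0], [255, 0, 0, 0, 0, 0, 0], [255, 0, 0, 0, 0, 0, 0], [255, 0, 0, 0, 0, 0, 0], [255, 0, 0, 0, 0, 0, 0], [255, 0, 0, 0, 0, 0, 0], [255, 0, 0, 0, 0, 0, 0], [255, 0, 0, 0, 0, 0, 0]]

```text
clock: 20.27
position: [636.0, -108.7, 190.8]
ee_rot: [0.073, 0.997, 0.0, 0.0]
contact_force: [0.3, -0.5, -3.2]
gripper_width: 12.9
grasp_force: 58.5
```

```bash
python3 - <<'E'
from bench import arm,cams
import cv2,numpy as np
from scipy.spatial.transform import Rotation as R
np.set_printoptions(precision=3,suppress=True)
def blob(f,lo,hi,amin):
    h=cv2.cvtColor(f,cv2.COLOR_BGR2HSV);m=cv2.inRange(h,lo,hi)
    n,_,st,c=cv2.connectedComponentsWithStats(m);return [(st[i][4],c[i]) for i in range(1,n) if st[i][4]>=amin]
def ray(d,uv,z):
    p=np.linalg.inv(d["K"])@[*uv,1];r=d["T"][:3,:3]@[p[0],-p[1],-p[2]];o=d["T"][:3,3];return o+r*(z-o[2])/r[2]
for k in range(2):
    for n in("side","top","wrist"):
        d=cams.get_image(n);f=d["frame"]
        for nm,lo,hi,z,a in(("red",(0,190,90),(5,255,255),140,5),("bead",(14,110,70),(24,255,255),129,5)):
            for ar,c in blob(f,lo,hi,a):
                p=ray(d,c,z)
                if abs(p[0]-636)<120 and abs(p[1]+110)<120:print(k,n,nm,ar,c,p)
s=arm.read_state();print(s["clock"],s["position"],R.from_quat(s["ee_rot"]).as_matrix(),s["grasp_force"],s["joint_vel"])
E
```

```text
0 side bead 29 [314.414 175.724] [ 638.839 -110.397  129.   ]
0 top bead 7 [356.571 163.286] [ 636.732 -100.169  129.   ]
0 wrist red 27 [220.407 210.963] [ 619.061 -175.757  140.   ]
0 wrist bead 78 [336.859 210.474] [634.58  -97.977 129.   ]
0 wrist bead 17 [314.647 205.412] [ 628.449 -113.062  129.   ]
1 side bead 29 [314.414 175.724] [ 638.839 -110.397  129.   ]
1 top bead 6 [356.667 163.5  ] [ 635.984 -100.483  129.   ]
1 wrist red 26 [220.654 210.962] [ 619.085 -175.592  140.   ]
1 wrist bead 78 [336.859 210.474] [634.58  -97.977 129.   ]
1 wrist bead 17 [314.647 205.412] [ 628.449 -113.062  129.   ]
20.5667 [ 636.023 -108.711  190.82 ] [[-0.989  0.146 -0.   ]
 [ 0.146  0.989 -0.   ]
 [ 0.    -0.    -1.   ]] 58.47195088863373 [-0.    -0.003 -0.002  0.001  0.    -0.002]
```

```bash
python3 -c "
from bench import ticket
print(ticket.job_done())"
```

```text
the job is handed in; nothing more can be done
None
```

I poured the bead into the dish, returned the scoop to level and let it go; the dish is now held still about 11 cm above its place with its red tab turned to the yellow lamp, and I handed the job in at about 20.6 s of the 64 s, with no verdict shown.

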